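# Put the mixed-up guard brackets back in their own nests

## Task

The three guard parts in the kitting tray - left-hand hinge bracket, right-hand hinge bracket and straight catch bar - have each been put down on another part's nest, so none of them sits in. Put every part into the nest whose cut-out has its own outline (the two brackets are mirror images), fully down in the cut-out, and let go; the blank tile or the clear bench will do for setting one aside meanwhile. Leave the two bolts and the spanner beside the tray where they are.

Things in the scene. Friction and masses are not known exactly. Their poses are not given: they have to be found in the camera images.
- bracket_left: Left-hand hinge bracket, bare steel, 0.25 kg. Plate 92 (x) x 68 (y) x 12 mm of two 62 x 34 pads, at x -46..16, y -34..0 and x -16..46, y 0..34: seen along it from either end it steps to the left. Lug with round top and cross hole on the middle, top 48 mm above the underside, 14 mm thick (y), 32 long (x): grip its flat sides. Origin: centre of the underside.
- bracket_right: Right-hand hinge bracket, mirror image of the left-hand one, same sizes and weight: one pad at x -46..16, y 0..34, one at x -16..46, y -34..0: seen along it from either end it steps to the right. Same lug on the middle, top 48 mm above the underside, 14 mm thick (y), 32 long (x). Origin: centre of the underside.
- catch_bar: Straight catch bar, bare steel, 0.25 kg: oblong plate 96 (x) x 34 (y) x 12 mm; on its middle a square lug with a dark square in each side, top 47 mm above the underside, 14 mm thick (y), 32 long (x): grip its flat sides. Origin: centre of the underside.
- nest_left: Nest for the left-hand bracket: stepped pocket of its outline. Dark tile with grey pocket floor, 130 (x) x 96 x 16 mm, fixed; origin: centre of underside. Pocket 10 mm deep, floor 6 mm above the origin, 2.5 mm play all round, 4 mm 45 degree lead-in. Part home: origins coincide but 6 mm higher, x axes parallel (either way round); lying on top: 16 mm higher.
- nest_right: Nest for the right-hand bracket: stepped pocket of its outline. Dark tile with grey pocket floor, 130 (x) x 96 x 16 mm, fixed; origin: centre of underside. Pocket 10 mm deep, floor 6 mm above the origin, 2.5 mm play all round, 4 mm 45 degree lead-in. Part home: origins coincide but 6 mm higher, x axes parallel (either way round); lying on top: 16 mm higher.
- nest_straight: Nest for the catch bar: plain oblong pocket. Dark tile with grey pocket floor, 130 (x) x 96 x 16 mm, fixed; origin: centre of underside. Pocket 10 mm deep, floor 6 mm above the origin, 2.5 mm play all round, 4 mm 45 degree lead-in. Part home: origins coincide but 6 mm higher, x axes parallel (either way round); lying on top: 16 mm higher.
- blank_tile: Flat tile without pocket, empty at the start, fixed, 130 (x) x 96 x 16 mm, origin: centre of its underside; a part can be laid on it meanwhile. All four tiles stand parallel, two by two in any order, on the 4 mm floor of a shallow grey kitting tray, 274 x 206 mm, rim 13 mm high, with a low wire loop at each end.
- bolt_a: Hexagon-head M10 bolt, 45 mm long, lying loose on the bench beside the tray; bystander, not to be moved. Origin under its middle.
- bolt_b: A second bolt like it, lying near the first; bystander, not to be moved. Origin under its middle.
- spanner: Steel combination spanner, 223 x 32 x 8 mm, lying flat on the bench beyond the bolts; bystander, not to be moved. Origin under its middle.
Things that resemble listed ones, but are neither listed nor needed, are in the scene too. Leave any pink look-alike of the bracket_right alone.

How it is judged:
By the outcome, as a careful person would: the job done as asked, in the order asked, and still so for the second after the job is handed in, with the robot touching nothing.
It also fails if it takes over 83 s, if anything falls off the work surface, if the arm or the gripper's body presses on something with over 40 N, if the wrist force passes 120 N, or if a joint passes its speed limit or range.

## Robot

A 6-joint arm with a two-finger parallel gripper is mounted at the origin on a cart in front of the work surface, level with it; the furniture and walls round the work are solid. World frame = base frame: x ahead of the robot, y to its left, z up, the work surface at z = 0. Lengths are in m, angles in degrees, forces in N, time in s.
With the tool pointing down it reaches from about 0.3 to 0.75 m from the base axis. Payload 8.5 kg.
Tool frame: the origin (TCP) lies midway between the tips of the shut fingers; the grasp point (between the pads) lies env.tcp_to_grasp behind it (env.tcp_to_grasp is the distance from the TCP to the grasp point, in m); z points along the fingers, y is the line along which they close (so a half turn about z gives the same grasp; the last joint's range is limited). The gripper opens to 85 mm and grips with 20 to 120 N. Pads are 22 mm wide; open, the fingers measure 114 mm over their backs; the gripper's body (76 mm by 85 mm) begins 54 mm behind the grasp point. The pads swing forward as they close: fully open they stand 13 mm farther back than shut.
Start: joints at [64.039, 21.807, 74.336, -0, 83.858, -12.336], TCP at [0.13, 0.535, 0.231] pointing down, gripper open.
Joint ranges: [-178.18, 178.18], [-50.72, 133.34], [12.68, 142.11], [-81.47, 261.47], [9.98, 163.14], [-165.26, 165.26]. Speed limits (degrees/s): [136.94, 136.94, 180, 180, 180, 180].

## Interface

Orientations are given as a 3x3 rotation matrix whose columns are the frame's x, y, z axes.
In Python, from rig import observe, optics, job, env gives the robot as it stands. The module is installed in compiled form; this text tells all that it offers.
- The arm moves only by the shell command python3 -m jog 'ROWS' [FORCE]. ROWS is JSON, a list of rows, each a list of 7 numbers: the turn, a rotation vector about the tool's x, y, z in rad, then the shift along the tool's x, y, z in m, then the opening in per cent of the stroke, from 0 (shut) to 100 (fully open). A call has 1 to 10 rows; each row shifts and turns the commanded pose from where the row before left it, along the tool's axes as they then stand; what a row does not reach is not made up. A row lasts 1/8 s, in which the tool goes at most 62.5 mm and 10.7 degrees, less where a joint would pass 70% of its speed; a pose out of reach is approached as far as the arm can. A call is refused whole if a number of a shift passes 0.0625 or a number of a turn 0.188, either way. A call with a gripper value outside its range is refused whole. The fingers move at their own pace and stop on an object; FORCE is the grip in N (left out, the last holds). Time passes only in rows, so rows that do not move let the fingers close. It gives the time, the measured TCP pose, the force, the opening and the grip force at its end, in the units of the state.
- observe(): the state, without advancing time (a new reading comes with each control period).
- optics.get_image(name): name is "scene" or "top" or "wrist"; returns a dict with "pixels" (400x640x3 uint8, red, green, blue), "mtx" (3x3 intrinsics, pixels), "dist_coeffs" ([k1, k2, p1, p2, k3] as OpenCV has them; the pictures are not rectified), "rvec" (rotation vector, rad) and "tvec" (3), from world to camera coordinates, as OpenCV has them. Camera axes: x right, y down, z forward; pixel columns grow to the right and rows downward; lengths in m; the calibration is good to about 2 mm. A picture is of the moment at which its call begins. There is no depth.
- job.close_job(): hands the job in; it is judged then, once.
The state is a dict: "time_s": time; "q": joint angles; "qvel": joint speeds; "joint_efforts": joint torques, N m; "position": TCP position; "tool_rot": TCP orientation; "ft_force": force on the tool from outside, world axes, zero at the start; "wrist_torque": the same for the moment, N m; "grip_width": finger opening in m; "gripper_force": force on a finger pad.
Only numpy, scipy, OpenCV 4.12 (cv2) and the standard library are available. Lean on these libraries where they do the work, as an engineer would, in place of code of your own. Each camera call takes 0.05 s, during which the arm holds its last target. There are 200 camera calls.

## Working session

There is one attempt and no reset: what is moved stays moved. The work goes in short steps, Python scripts to look and compute and a shell command to move; the robot and the scene stay as the last step left them, time stands still between calls to the robot, and variables do not carry over. Pictures are saved under pics/ and viewed, at most 14 in all, crops included, and the job is handed in when it is done.

```bash
mkdir -p pics; python3 - <<'E'
from rig import observe, optics, env
import cv2, pickle
s=observe(); print(s['time_s'],s['position'],s['tool_rot'],s['grip_width'],env.tcp_to_grasp)
for n in ("top","scene"):
    d=optics.get_image(n); pickle.dump(d,open(f'{n}0.pkl','wb'))
    cv2.imwrite(f'pics/{n}0.png',d['pixels'][:,:,::-1]); print(n,d['mtx'],d['rvec'],d['tvec'],d['dist_coeffs'])
E
```

```text
0.0 [0.12941198 0.53422607 0.23069648] [[-9.71858532e-01  2.35564309e-01 -6.71226215e-04]
 [ 2.35565041e-01  9.71857594e-01 -1.38878568e-03]
 [ 3.25187956e-04 -1.50782064e-03 -9.99998810e-01]] 0.08565668644663435 0.0187
top [[426.21582891   0.         318.2530902 ]
 [  0.         426.21582891 203.48004854]
 [  0.           0.           1.        ]] [ 2.14906946 -2.15794429  0.05722498] [0.23268818 0.50574366 0.85903292] [-0.02343224  0.          0.          0.          0.        ]
scene [[497.93003378   0.         323.46156564]
 [  0.         497.93003378 205.46695766]
 [  0.           0.           1.        ]] [ 2.00775874 -0.61625591  0.39033724] [-0.2948552   0.25828173  0.85754993] [-0.00523491  0.          0.          0.          0.        ]
```

View pics/top0.png

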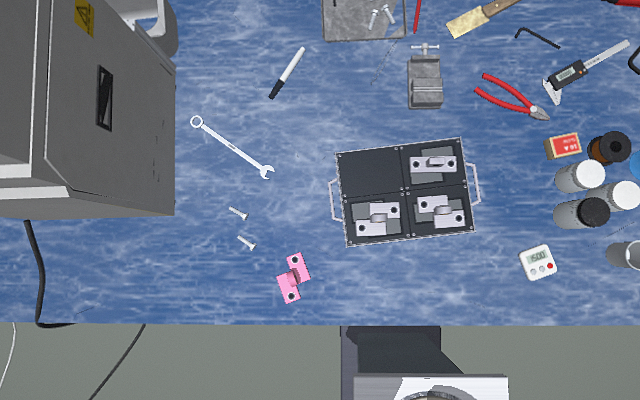

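View pics/scene0.png

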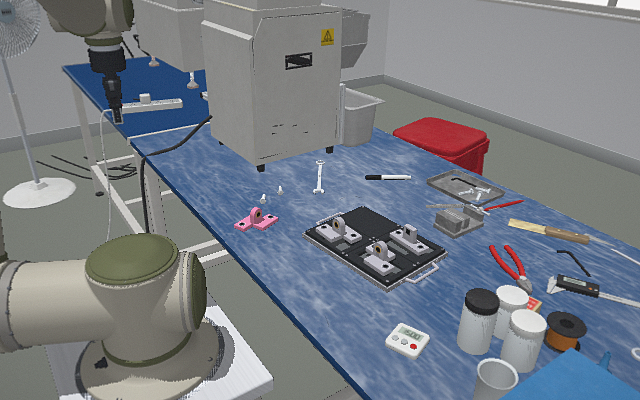

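```bash
cat > h.py <<'E'
import numpy as np, cv2
def ray(d,uv,z):
    "pixels -> world points on plane z"
    R=cv2.Rodrigues(np.array(d['rvec'],float))[0]; t=np.array(d['tvec'],float).ravel()
    n=cv2.undistortPoints(np.array(uv,float).reshape(-1,1,2),np.array(d['mtx']),np.array(d['dist_coeffs'])).reshape(-1,2)
    w=np.c_[n,np.ones(len(n))]@R; c=-R.T@t
    return c+w*((z-c[2])/w[:,2:3])
def blobs(d,lo,hi,z,amin,amax,roi):
    "bright low-saturation blobs: minAreaRect in world on plane z"
    h=cv2.cvtColor(d['pixels'],cv2.COLOR_RGB2HSV); m=cv2.inRange(h,lo,hi)
    k=np.zeros_like(m); x0,y0,x1,y1=roi; k[y0:y1,x0:x1]=m[y0:y1,x0:x1]
    out=[]
    for c in cv2.findContours(k,cv2.RETR_EXTERNAL,cv2.CHAIN_APPROX_NONE)[0]:
        if amin<cv2.contourArea(c)<amax:
            p=ray(d,c,z)[:,:2]; r=cv2.minAreaRect((p*1000).astype(np.float32))
            out.append((c.reshape(-1,2).mean(0),r))
    return out,k
E
python3 - <<'E'
import pickle,cv2,numpy as np
from h import *
d=pickle.load(open('top0.pkl','rb'))
o,k=blobs(d,(0,0,120),(179,50,255),.032,200,3000,(345,140,470,243))
for c,r in o: print(c.round(),np.round(r[0],1),np.round(r[1],1),round(r[2],1))
im=d['pixels'][130:250,325:485,::-1]
a=cv2.resize(im,None,fx=5,fy=5,interpolation=cv2.INTER_CUBIC); cv2.imwrite('pics/crop0.png',a)
cv2.imwrite('m.png',k)
# tray corners rough
print(ray(d,[[335,153],[462,138],[475,232],[347,246]],.013).round(4))
R=cv2.Rodrigues(d['rvec'])[0];print(-R.T@d['tvec'])
E
```

```text
[378. 218.] [475.  111.8] [68.6 96.9] 1.5
[438. 211.] [488.9 -17.4] [66.7 99.3] 4.1
[426. 177.] [558.9   7. ] [19.9 61.4] 4.4
[435. 160.] [597.6  -7.4] [53.  95.8] 1.2
[[ 0.6165  0.1951  0.013 ]
 [ 0.6462 -0.0751  0.013 ]
 [ 0.4466 -0.0952  0.013 ]
 [ 0.4184  0.1712  0.013 ]]
[0.4232416  0.19444126 0.91154656]
```

View pics/crop0.png

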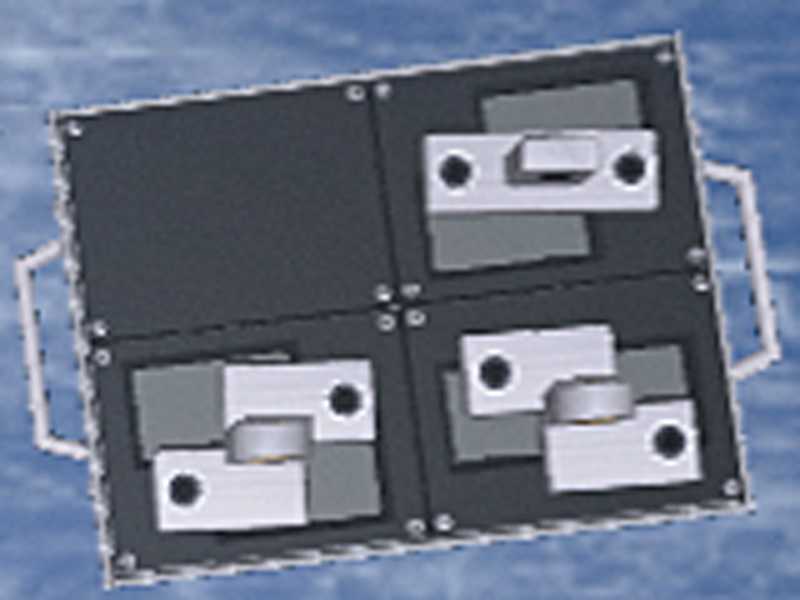

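The crop (5x, offset 325,130) shows:
- **Tiles:** the top-left tile is blank. The top-right has a pocket stepping lower-left/upper-right, so it is nest_left, with the catch bar at (540,170) on it. The bottom-left is stepped upper-left/lower-right, so it is nest_right. The bottom-right is an oblong band, so it is nest_straight.
- **Brackets:** there are three candidates. Steel (265,440) has pads lower-left and upper-right, so it is bracket_left. Steel (590,410) has pads upper-left and lower-right, so it is bracket_right. The pink one at top-image (293,278) is the look-alike and stays alone.

Plan: bar to the blank tile, left to nest_left, right to nest_right, bar to nest_straight.

```bash
cat >> h.py <<'E'
def go(x,y,z,yaw):
    "print tool-frame move from the present pose to TCP x,y,z, tool-y yaw (deg, mod 180)"
    from rig import observe
    s=observe(); R=np.array(s['tool_rot']); p=np.array(s['position'])
    a=np.degrees(np.arctan2(R[1,1],R[0,1])); dy=(yaw-a+90)%180-90
    t=R.T@(np.array([x,y,z])-p)
    print('t',round(s['time_s'],2),'pos',p.round(4),'yaw',round(a,2),'turn_z',round(-np.radians(dy),3),'shift',t.round(4),'F',np.round(s['ft_force'],1),'w',round(s['grip_width'],4),'g',np.round(s['gripper_force'],1),'tilt',R[:2,2].round(4))
E
python3 - <<'E'
import pickle,cv2,numpy as np
from h import *
d=pickle.load(open('top0.pkl','rb')); g=cv2.cvtColor(d['pixels'],cv2.COLOR_RGB2GRAY); hs=cv2.cvtColor(d['pixels'],cv2.COLOR_RGB2HSV)
# tray interior: not blue, hull
m=cv2.inRange(hs,(0,0,0),(179,75,110)); k=np.zeros_like(m); k[135:250,330:480]=m[135:250,330:480]
c=max(cv2.findContours(cv2.morphologyEx(k,cv2.MORPH_OPEN,np.ones((5,5))),cv2.RETR_EXTERNAL,cv2.CHAIN_APPROX_NONE)[0],key=cv2.contourArea)
r=cv2.minAreaRect((ray(d,c,.02)[:,:2]*1000).astype(np.float32)); print('tiles',r)
# holes: dark-spot centroids
def spot(u,v):
    x,y=325+u/5,130+v/5; x0,y0=int(x)-4,int(y)-4
    p=g[y0:y0+9,x0:x0+9].astype(float); w=np.clip(130-p,0,None); yy,xx=np.mgrid[:9,:9]
    w[(xx-x+x0)**2+(yy-y+y0)**2>14]=0
    return [x0+(w*xx).sum()/w.sum(),y0+(w*yy).sum()/w.sum()]
for n,a,b in (('bar',(455,171),(629,169)),('left',(183,490),(344,399)),('right',(494,373),(669,441))):
    P=ray(d,[spot(*a),spot(*b)],.032)[:,:2]*1000; v=P[1]-P[0]
    print(n,P.mean(0).round(1),np.linalg.norm(v).round(1),np.degrees(np.arctan2(v[1],v[0])).round(1))
# screw pairs round the inside corners + seam cross
S=[(75,130),(357,92),(383,90),(668,57),(99,328),(383,294),(411,290),(697,256),(102,357),(386,321),(416,317),(701,285),(127,560),(415,526),(444,522),(732,487)]
P=ray(d,[(325+u/5,130+v/5) for u,v in S],.02)[:,:2]*1000
for n,i in (('blank',0),('nestL',2),('nestR',8),('nestS',10)):
    q=P[[i,i+1,i+4,i+5]]; v=q[1]-q[0]+q[3]-q[2]; print(n,q.mean(0).round(1),np.degrees(np.arctan2(v[1],v[0])).round(2),np.linalg.norm(v/2).round(1))
print(ray(d,[[175,215],[245,242],[266,172]],0).round(3))
E
python3 -c "from h import go; go(.56,0,.2,3)"
```

```text
tiles ((532.7294311523438, 50.53984832763672), (195.808837890625, 260.8337097167969), 6.650261402130127)
bar [588.1  -8.1] 72.1 -89.4
left [474.6 109. ] 76.0 -61.2
right [489.6 -21.3] 76.2 -112.0
blank [573.3 120.3] -83.14 120.0
nestL [588.2 -10.4] -83.69 120.3
nestR [476.1 109.6] -83.27 119.9
nestS [491.4 -21.6] -83.61 119.5
[[0.486 0.544 0.   ]
 [0.427 0.389 0.   ]
 [0.579 0.345 0.   ]]
t 0.1 pos [0.1295 0.5343 0.2308] yaw 76.38 turn_z 1.281 shift [-0.5443 -0.4178  0.0312] F [-0.2 -0.2  0.3] w 0.0855 g 0.0 tilt [-0.0005 -0.0012]
```

```bash
python3 -m jog '[[0,0,0.165,0,0,0,45],[0,0,0.165,0,0,0,45],[0,0,0.165,0,0,0,45],[0,0,0.165,0,0,0,45],[0,0,0.165,0,0,0,45],[0,0,0.165,0,0,0,45],[0,0,0.165,0,0,0,45],[0,0,0.165,0,0,0,45]]' 40
python3 -m jog '[[0,0,0,-0.045,0.037,0,45],[0,0,0,-0.045,0.037,0,45],[0,0,0,-0.045,0.037,0,45],[0,0,0,-0.045,0.037,0,45],[0,0,0,-0.045,0.037,0,45],[0,0,0,-0.045,0.037,0,45],[0,0,0,-0.045,0.037,0,45],[0,0,0,-0.045,0.037,0,45],[0,0,0,-0.045,0.037,0,45]]'
python3 -c "from h import go; go(.5881,-.0081,.2,.6)"
```

```text
time_s: 1.1
position: [0.1295, 0.5344, 0.2309]
tool_rot: [[-0.008, 1.0, -0.0], [1.0, 0.008, -0.001], [-0.001, -0.0, -1.0]]
ft_force: [0.3, -0.1, 0.5]
grip_width: 0.0382
gripper_force: 0.0
time_s: 2.22
position: [0.4686, 0.1322, 0.2312]
tool_rot: [[-0.013, 1.0, -0.0], [1.0, 0.013, 0.0], [0.0, -0.0, -1.0]]
ft_force: [0.3, 0.8, 0.1]
grip_width: 0.0385
gripper_force: 0.0
t 2.23 pos [0.4686 0.1322 0.2312] yaw 0.73 turn_z 0.002 shift [-0.1418  0.1177  0.0311] F [0.3 0.8 0.1] w 0.0385 g 0.0 tilt [-0.0004  0.0001]
```

```bash
python3 -m jog '[[0,0,0,-0.045,0.037,0.01,45],[0,0,0,-0.045,0.037,0.01,45],[0,0,0,-0.045,0.037,0.01,45],[0,0,0,0,0,0,45],[0,0,0,0,0,0,45]]' | tail -3
python3 - <<'E'
from h import *
from rig import optics
go(.5881,-.0081,.2,.6)
import pickle
d=optics.get_image('wrist'); pickle.dump(d,open('w1.pkl','wb')); cv2.imwrite('pics/w1.png',d['pixels'][:,:,::-1])
E
```

```text
ft_force: [0.1, 0.4, -0.1]
grip_width: 0.0385
gripper_force: 0.0
t 2.85 pos [0.5801 0.0007 0.201 ] yaw 0.74 turn_z 0.002 shift [-0.0089  0.0079  0.001 ] F [ 0.1  0.4 -0.1] w 0.0385 g 0.0 tilt [-0.0011  0.0005]
```

View pics/w1.png

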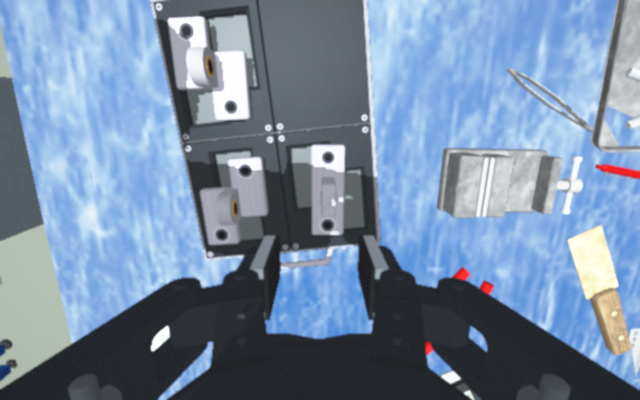

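The wrist view covers all four tiles. The bar's holes are at (328,157) and (327,225), the left bracket's at (186,31) and (231,106), and the right bracket's at (245,171) and (222,235). I'll use them to cross-check the top-camera numbers.

```bash
python3 - <<'E'
import pickle
from h import *
d=pickle.load(open('w1.pkl','rb')); g=cv2.cvtColor(d['pixels'],cv2.COLOR_RGB2GRAY)
def spot(x,y):
    x0,y0=int(x)-7,int(y)-7; p=g[y0:y0+15,x0:x0+15].astype(float); w=np.clip(100-p,0,None); yy,xx=np.mgrid[:15,:15]
    w[(xx-x+x0)**2+(yy-y+y0)**2>45]=0
    return [x0+(w*xx).sum()/w.sum(),y0+(w*yy).sum()/w.sum()]
for n,a,b in (('bar',(328,157),(327,225)),('left',(186,31),(231,106)),('right',(245,171),(222,235))):
    P=ray(d,[spot(*a),spot(*b)],.032)[:,:2]*1000; v=P[1]-P[0]
    print(n,P.mean(0).round(1),np.linalg.norm(v).round(1),np.degrees(np.arctan2(v[1],v[0])).round(1))
S={'nestR':[(158,5),(252,None)],}
P=ray(d,[(281,138),(364,130),(287,246),(373,240),(188,148),(269,139),(210,254),(284,246),(280,127),(364,118),(185,137),(267,128)],.02)[:,:2]*1000
print('nestL',P[:4].mean(0),'nestS',P[4:8].mean(0)); print(P.round(1))
E
```

```text
bar [589.2 -10.8] 72.0 -89.3
left [475.5 105.9] 75.9 -60.9
right [490.5 -24.5] 75.3 -112.5
nestL [588.36067956 -12.85348271] nestS [492.96485228 -23.08118797]
[[540.8  42.6]
 [625.6  51.7]
 [545.2 -77.1]
 [641.8 -68.6]
 [444.1  31.3]
 [528.4  41.4]
 [457.5 -88. ]
 [541.9 -77.1]
 [540.   53.6]
 [625.1  63.5]
 [442.   42.5]
 [526.7  52.5]]
```

```bash
python3 -m jog '[[0,0,0,-0.0103,0.0085,0.03,45],[0,0,0,0,0,0.045,45],[0,0,0,0,0,0.045,45],[0,0,0,0,0,0.03,45],[0,0,0,0,0,0.0125,45],[0,0,0,0,0,0,45]]' | tail -3
python3 -c "from h import go; go(.5887,-.0095,.038,.6)"
```

```text
ft_force: [0.8, 0.6, -0.5]
grip_width: 0.0384
gripper_force: 0.0
t 3.65 pos [ 0.5891 -0.0092  0.0392] yaw 0.8 turn_z 0.004 shift [-0.0003 -0.0004  0.0012] F [ 0.8  0.6 -0.5] w 0.0384 g 0.0 tilt [ 0. -0.]
```

```bash
python3 -m jog '[[0,0,0,0,0,0,0],[0,0,0,0,0,0,0],[0,0,0,0,0,0,0],[0,0,0,0,0,0,0],[0,0,0,0,0,-0.01,0],[0,0,0,0,0,-0.03,0],[0,0,0,0,0,-0.03,0],[0,0,0,0,0,0,0]]' 60 | tail -3
python3 -c "from h import go; go(.5737,.1194,.11,6.6)"
```

```text
ft_force: [-0.1, -0.3, -2.2]
grip_width: 0.0131
gripper_force: 58.7
t 4.65 pos [ 0.5901 -0.0101  0.1111] yaw 0.75 turn_z -0.102 shift [ 0.1297 -0.0147  0.0009] F [-0.1 -0.3 -2.2] w 0.0131 g 58.7 tilt [ 0.0046 -0.001 ]
```

```bash
python3 -m jog '[[0,0,-0.051,0.043,-0.005,0,0],[0,0,-0.051,0.043,-0.005,0,0],[0,0,0,0.043,-0.0065,0.01,0],[0,0,0,0,0,0.03,0],[0,0,0,0,0,0.02,0],[0,0,0,0,0,0,0]]' | tail -3
python3 -c "from h import go; go(.5737,.1194,.0395,6.6)"
```

```text
ft_force: [0.3, 0.3, -1.5]
grip_width: 0.0128
gripper_force: 58.6
t 5.4 pos [0.5631 0.1176 0.0467] yaw 6.59 turn_z -0.0 shift [0.0005 0.0108 0.0071] F [ 0.3  0.3 -1.5] w 0.0128 g 58.6 tilt [-0.0049 -0.    ]
```

```bash
python3 -m jog '[[0,0,0,0.0005,0.0108,0,0],[0,0,0,0,0,0.006,0],[0,0,0,0,0,0,0],[0,0,0,0,0,0,0]]' | tail -3
python3 -c "from h import go; go(.5737,.1194,.0395,6.6)"
python3 -m jog '[[0,0,0,0,0,0,30],[0,0,0,0,0,0,45],[0,0,0,0,0,0,45],[0,0,0,0,0,-0.03,45],[0,0,0,0,0,-0.04,45],[0,0,0,0,0,-0.04,45],[0,0,0,0,0,-0.02,45],[0,0,0,0,0,0,45]]' | tail -3
python3 - <<'E'
from h import *
from rig import optics
go(.4750,.1075,.11,2.2)
import pickle
for n in ('wrist','top'):
    d=optics.get_image(n); pickle.dump(d,open(n+'2.pkl','wb')); 
    if n=='wrist': cv2.imwrite('pics/w2.png',d['pixels'][:,:,::-1])
E
```

```text
ft_force: [1.1, -0.1, -1.5]
grip_width: 0.0131
gripper_force: 58.8
t 5.9 pos [0.5751 0.1193 0.043 ] yaw 6.58 turn_z -0.0 shift [ 0.0002 -0.0014  0.0035] F [ 1.1 -0.1 -1.5] w 0.0131 g 58.8 tilt [ 0.0001 -0.    ]
ft_force: [0.5, -0.1, -1.0]
grip_width: 0.0385
gripper_force: 0.0
t 6.9 pos [0.5757 0.1194 0.1742] yaw 6.59 turn_z 0.077 shift [-0.0002 -0.1016  0.0638] F [ 0.5 -0.1 -1. ] w 0.0385 g 0.0 tilt [0.0032 0.    ]
```

View pics/w2.png

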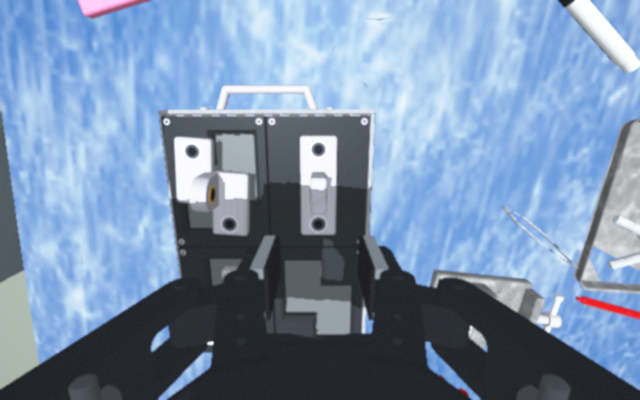

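The bar lies straight on the blank tile, with its holes at (318,149) and (319,224). The left bracket's holes are at (192,151) and (229,224), and nest_left's pocket is now clear. I'll measure that pocket in the top view, and the bracket again from here.

```bash
cat >> h.py <<'E'
def holes(d,a,b,z,r=45,dark=100):
    g=cv2.cvtColor(d['pixels'],cv2.COLOR_RGB2GRAY); o=[]
    for x,y in (a,b):
        x0,y0=int(x)-7,int(y)-7; p=g[y0:y0+15,x0:x0+15].astype(float); w=np.clip(dark-p,0,None); yy,xx=np.mgrid[:15,:15]
        w[(xx-x+x0)**2+(yy-y+y0)**2>r]=0; o.append([x0+(w*xx).sum()/w.sum(),y0+(w*yy).sum()/w.sum()])
    P=ray(d,o,z)[:,:2]*1000; v=P[1]-P[0]
    print(P.mean(0).round(1),np.linalg.norm(v).round(1),np.degrees(np.arctan2(v[1],v[0])).round(1))
def pocket(d,roi,z=.01,lo=85,hi=150):
    g=cv2.cvtColor(d['pixels'],cv2.COLOR_RGB2GRAY); m=np.zeros_like(g); x0,y0,x1,y1=roi
    m[y0:y1,x0:x1]=cv2.inRange(g[y0:y1,x0:x1],lo,hi); m=cv2.morphologyEx(m,cv2.MORPH_OPEN,np.ones((3,3)))
    c=max(cv2.findContours(m,cv2.RETR_EXTERNAL,cv2.CHAIN_APPROX_NONE)[0],key=cv2.contourArea)
    q=(ray(d,c,z)[:,:2]*1000).astype(np.float32); M=cv2.moments(q); print('pocket',M['m10']/M['m00'],M['m01']/M['m00'],'area',abs(M['m00']),cv2.minAreaRect(q))
E
python3 - <<'E'
import pickle
from h import *
w=pickle.load(open('wrist2.pkl','rb')); t=pickle.load(open('top2.pkl','rb'))
print('bar w');holes(w,(318,149),(319,224),.032); print('left w');holes(w,(192,151),(229,224),.032)
g=cv2.cvtColor(t['pixels'],cv2.COLOR_RGB2GRAY); print(g[143:190:4,402:468:4])
pocket(t,(404,143,464,190),.01)
pocket(t,(404,143,464,190),.01,75)
cv2.imwrite('pics/t2.png',cv2.resize(t['pixels'][120:260,320:490,::-1],None,fx=4,fy=4))
E
```

```text
bar w
[575.5 118.3] 72.0 -83.5
left w
[475.3 106. ] 76.0 -61.1
[[131 131 131 128 131 129 131 127 132  99  91  87  75 178 180 178 183]
 [105 103 103 105 102 106 110 102 100  89  89  85  85 180 183 180 181]
 [179 190  71  51  52  76  72  74  90  93  92  88  88 182 183 181 182]
 [ 61  47  65  67  57  66  73  72  91  91  91  87  86 185 180 180 182]
 [ 55  66  64  63  60  53  71  72  92  89  88  89  88 183 180 180 181]
 [ 66  68  65  62  53  49  70  73  93  88  91  89  88 182 181 181 181]
 [ 52  51  78  74  77  73  73  72  88  91  90  87  91 176 179 178 183]
 [ 29  33  46  55  57  56  53  55  62  60  68  66  85 158 183 182 181]
 [167 161 163 171 173 171 169 170 172 177 177 180 172 135 180 179 181]
 [170 167 164 163 164 165 163 174 172 176 175 171 169 124 183 181 182]
 [169 168 165 163 165 164 167 170 173 177 171 169 163 100 187 186 188]
 [170 169 173 171 170 171 167 168 171 167 167 160 154  83 191 190 192]]
pocket 612.2860314108268 -18.97413172184128 area 2863.3916272556235 ((605.5505981445312, -1.6636428833007812), (99.08744049072266, 62.612327575683594), 89.41009521484375)
pocket 611.8275213136397 -20.986653017492944 area 3260.6605724327637 ((605.5270385742188, -3.7234954833984375), (103.20679473876953, 62.618499755859375), 89.4110336303711)
```

View pics/t2.png

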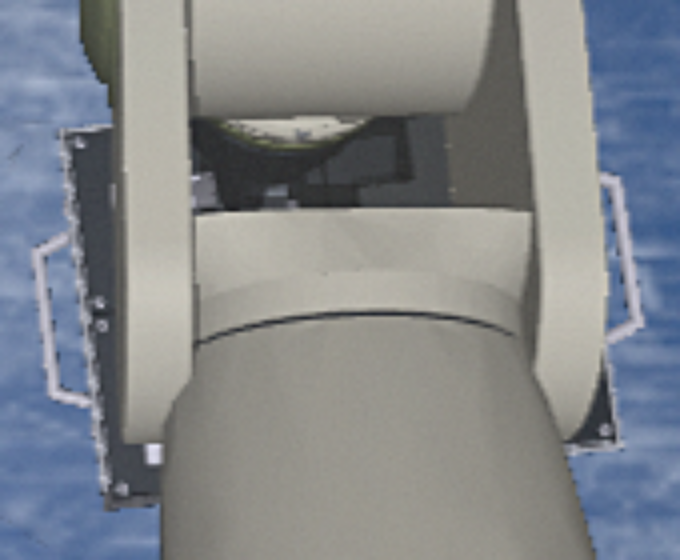

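The arm hides the tray from the top camera in this pose, so I'll rely on the wrist view. It put the bar at x 575.5, where the gripper released it.

```bash
python3 -m jog '[[0,0,0.073,0,0,0,45],[0,0,0,-0.0046,-0.0504,0,45],[0,0,0,-0.0046,-0.0504,0.02,45],[0,0,0,0,0,0.04,45],[0,0,0,0,0,0.03,45],[0,0,0,0,0,0,45],[0,0,0,0,0,0,45]]' | tail -3
python3 -c "from h import go; go(.4754,.106,.039,2.4)"
```

```text
ft_force: [-0.6, -0.2, 0.2]
grip_width: 0.0382
gripper_force: 0.0
t 7.88 pos [0.4752 0.1059 0.0833] yaw 2.41 turn_z 0.0 shift [0.     0.0002 0.0443] F [-0.6 -0.2  0.2] w 0.0382 g 0.0 tilt [ 0.0003 -0.    ]
```

```bash
python3 -m jog '[[0,0,0,0,0,0.03,45],[0,0,0,0,0,0.014,45],[0,0,0,0,0,0,0],[0,0,0,0,0,0,0],[0,0,0,0,0,0,0],[0,0,0,0,0,0,0],[0,0,0,0,0,-0.01,0],[0,0,0,0,0,-0.04,0],[0,0,0,0,0,-0.03,0],[0,0,0,0,0,0,0]]' 60 | tail -3
python3 -c "from h import go; go(.589,-.0123,.12,6.6)"
```

```text
ft_force: [-0.3, -0.1, -3.3]
grip_width: 0.0132
gripper_force: 59.2
t 9.12 pos [0.4756 0.106  0.1207] yaw 2.41 turn_z -0.073 shift [-0.1229  0.1083  0.0012] F [-0.3 -0.1 -3.3] w 0.0132 g 59.2 tilt [ 0.0044 -0.0001]
```

```bash
python3 -m jog '[[0,0,-0.073,0,0,0,0],[0,0,0,-0.0435,0.033,0,0],[0,0,0,-0.0435,0.033,0,0],[0,0,0,-0.0435,0.033,0,0],[0,0,0,0,0,0,0],[0,0,0,0,0,0,0]]' | tail -3
python3 - <<'E'
from h import *
from rig import optics
go(.589,-.0123,.05,6.6)
import pickle
d=optics.get_image('wrist'); pickle.dump(d,open('wrist3.pkl','wb')); cv2.imwrite('pics/w3.png',d['pixels'][:,:,::-1])
E
```

```text
ft_force: [-0.5, -0.4, -2.6]
grip_width: 0.0132
gripper_force: 59.5
t 9.88 pos [ 0.5871 -0.012   0.1173] yaw 6.58 turn_z -0.0 shift [-0.0006  0.002   0.0673] F [-0.5 -0.4 -2.6] w 0.0132 g 59.5 tilt [-0.0032  0.0009]
```

View pics/w3.png

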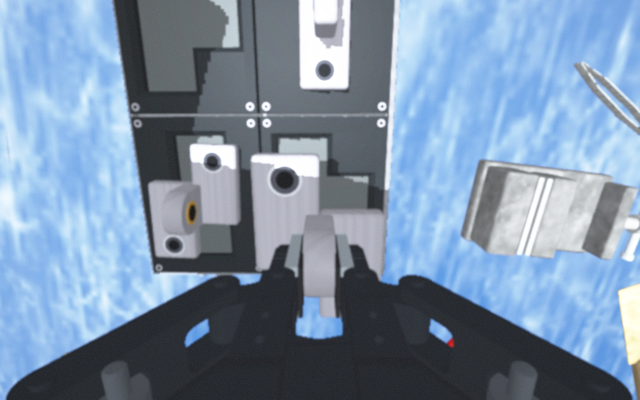

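The bracket hangs square over nest_left. The tray's four inner screws show at (250,106), (266,106), (251,123) and (266,123), and the held part's hole is at (285,180). I'll use these for a last alignment check.

```bash
python3 - <<'E'
import pickle
from h import *
d=pickle.load(open('wrist3.pkl','rb'))
def sp(u,v,r=5,dark=False):
    g=cv2.cvtColor(d['pixels'],cv2.COLOR_RGB2GRAY)[v-r:v+r+1,u-r:u+r+1].astype(float); w=np.clip((80-g) if dark else (g-130),0,None); yy,xx=np.mgrid[-r:r+1,-r:r+1]
    return [u+(w*xx).sum()/w.sum(),v+(w*yy).sum()/w.sum()]
S=[sp(*a) for a in ((250,106),(266,106),(251,123),(266,123))]
c=ray(d,S,.02)[:,:2].mean(0)*1000; e1=np.array([.115,-.9934]); e2=np.array([-.9934,-.115])
print('centre',c.round(1),'L',(c+65.5*e1-48.5*e2).round(1),'R',(c-65.5*e1+48.5*e2).round(1),'S',(c+65.5*e1+48.5*e2).round(1))
S2=[sp(*a) for a in ((266,123),(381,124))]; P=ray(d,S2,.02)[:,:2]*1000; print('nestL up screws',P.round(1),'centre if 60 below',(P.mean(0)+60*e1).round(1))
h=ray(d,[sp(285,180,12,True)],.110)[0,:2]*1000; print('hole',h.round(1),'part centre',(h+34*e1-17*np.array([.9934,.115])*-1).round(1))
E
```

```text
centre [534.2  47.9] L [589.9 -11.6] R [478.5 107.3] S [493.5 -22.8]
nestL up screws [[540.8  42.6]
 [626.3  52.4]] centre if 60 below [590.5 -12.1]
hole [566.1  19.8] part centre [586.9 -12. ]
```

```bash
python3 -m jog '[[0,0,0,0.0005,0.0028,0.03,0],[0,0,0,0,0,0.03,0],[0,0,0,0,0,0.01,0],[0,0,0,0,0,0,0],[0,0,0,0,0,0,0],[0,0,0,0,0,0,0]]' | tail -3
python3 -c "from h import go; go(.590,-.0118,.030,6.6)"
```

```text
ft_force: [0.7, 0.4, -2.4]
grip_width: 0.013
gripper_force: 59.4
t 10.68 pos [ 0.5913 -0.0115  0.0498] yaw 6.59 turn_z -0.0 shift [-0.0001 -0.0013  0.0198] F [ 0.7  0.4 -2.4] w 0.013 g 59.4 tilt [ 0.0018 -0.0004]
```

```bash
python3 -m jog '[[0,0,0,0,-0.001,0.006,0],[0,0,0,0,0,0.004,0],[0,0,0,0,0,0.003,0],[0,0,0,0,0,0.003,0],[0,0,0,0,0,0.003,0],[0,0,0,0,0,0,0],[0,0,0,0,0,0,0]]' | tail -3
python3 -c "from h import go; go(.590,-.0118,.030,6.6)"
```

```text
ft_force: [0.2, 0.2, -2.8]
grip_width: 0.0129
gripper_force: 59.5
t 11.55 pos [ 0.5899 -0.0117  0.0298] yaw 6.59 turn_z -0.0 shift [-0.0002  0.0001 -0.0002] F [ 0.2  0.2 -2.8] w 0.0129 g 59.5 tilt [ 0. -0.]
```

```bash
python3 -m jog '[[0,0,0,0,0,0.001,0],[0,0,0,0,0,0,0],[0,0,0,0,0,0,30],[0,0,0,0,0,0,45],[0,0,0,0,0,0,45],[0,0,0,0,0,-0.03,45],[0,0,0,0,0,-0.05,45],[0,0,0,0,0,-0.05,45],[0,0,0,0,0,-0.03,45],[0,0,0,0,0,0,45]]' | tail -3
python3 -m jog '[[0,0,0,0,0,0,45],[0,0,0,0,0,0,45]]' | tail -3
python3 - <<'E'
from h import *
from rig import optics
go(.4905,-.0245,.11,4.4)
import pickle
d=optics.get_image('wrist'); pickle.dump(d,open('wrist4.pkl','wb')); cv2.imwrite('pics/w4.png',d['pixels'][:,:,::-1])
E
```

```text
ft_force: [-0.2, -0.1, -0.0]
grip_width: 0.0383
gripper_force: 0.0
ft_force: [-0.5, -0.5, -0.5]
grip_width: 0.0383
gripper_force: 0.0
t 13.05 pos [ 0.5894 -0.0116  0.1874] yaw 6.59 turn_z 0.038 shift [-0.0016 -0.0996  0.0776] F [-0.5 -0.5 -0.5] w 0.0383 g 0.0 tilt [-0.0026  0.0006]
```

View pics/w4.png

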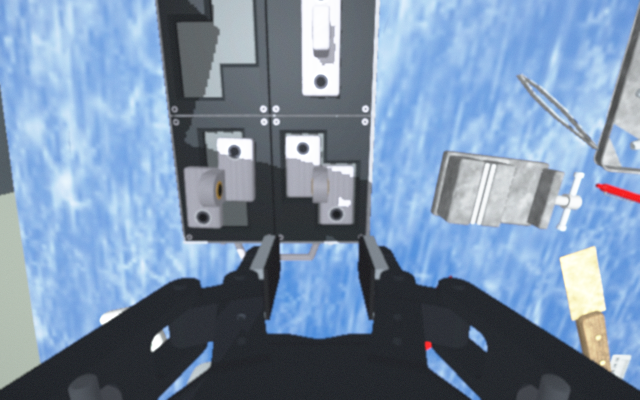

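The left bracket is down in nest_left, with its holes at (303,148) and (336,213) and an even dark gap round it. The right bracket's holes are at (234,152) and (203,217).

```bash
python3 - <<'E'
import pickle
from h import *
d=pickle.load(open('wrist4.pkl','rb'))
holes(d,(234,152),(203,217),.032,dark=90); holes(d,(303,148),(336,213),.022,dark=90)
E
```

```text
[490.4 -24.4] 75.5 -112.3
[590.1 -11.7] 76.1 -56.8
```

```bash
python3 -m jog '[[0,0,0.04,0,0,0,45],[0,0,0,-0.0026,-0.0498,0,45],[0,0,0,-0.0026,-0.0498,0.02,45],[0,0,0,0,0,0.05,45],[0,0,0,0,0,0.035,45],[0,0,0,0,0,0,45],[0,0,0,0,0,0,45]]' | tail -3
python3 -c "from h import go; go(.4904,-.0244,.039,4.3)"
```

```text
ft_force: [1.1, -0.5, 1.3]
grip_width: 0.0382
gripper_force: 0.0
t 13.97 pos [ 0.4916 -0.0244  0.0848] yaw 4.3 turn_z 0.0 shift [ 0.0001 -0.0013  0.0458] F [ 1.1 -0.5  1.3] w 0.0382 g 0.0 tilt [ 0.0013 -0.0004]
```

```bash
python3 -m jog '[[0,0,0,0,-0.001,0.03,45],[0,0,0,0,0,0.0155,45],[0,0,0,0,0,0,45],[0,0,0,0,0,0,0],[0,0,0,0,0,0,0],[0,0,0,0,0,0,0],[0,0,0,0,0,-0.01,0],[0,0,0,0,0,-0.04,0],[0,0,0,0,0,-0.03,0],[0,0,-0.04,0,0,0,0]]' 60 | tail -3
python3 -m jog '[[0,0,0,0,0,0,0],[0,0,0,0,0,0,0]]' | tail -3
python3 -c "from h import go; go(.478,.1072,.12,6.6)"
```

```text
ft_force: [0.4, -0.0, -3.8]
grip_width: 0.0126
gripper_force: 59.3
ft_force: [-0.0, 0.1, -2.8]
grip_width: 0.013
gripper_force: 59.3
t 15.47 pos [ 0.4896 -0.0243  0.1182] yaw 6.55 turn_z -0.001 shift [ 0.1319  0.0034 -0.0017] F [-0.   0.1 -2.8] w 0.013 g 59.3 tilt [-0.0008  0.0002]
```

```bash
python3 -m jog '[[0,0,0,0.044,0.0012,0,0],[0,0,0,0.044,0.0012,0,0],[0,0,0,0.044,0.001,0,0],[0,0,0,0,0,0,0],[0,0,0,0,0,0,0],[0,0,0,0,0,0,0]]' | tail -3
python3 - <<'E'
from h import *
from rig import optics
go(.478,.1072,.05,6.6)
import pickle
d=optics.get_image('wrist'); pickle.dump(d,open('wrist5.pkl','wb')); cv2.imwrite('pics/w5.png',d['pixels'][:,:,::-1])
E
```

```text
ft_force: [-0.5, -0.3, -3.0]
grip_width: 0.013
gripper_force: 59.2
t 16.23 pos [0.4783 0.1063 0.1182] yaw 6.51 turn_z -0.002 shift [ 0.0009 -0.0002  0.0682] F [-0.5 -0.3 -3. ] w 0.013 g 59.2 tilt [-0.0003 -0.0001]
```

View pics/w5.png

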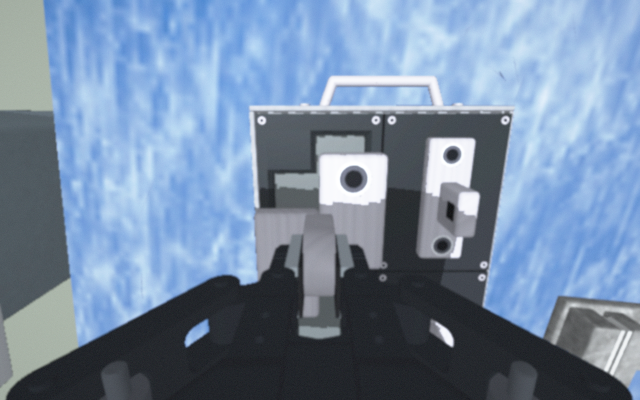

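The right bracket hangs over nest_right with its outline matching the pocket. The tile screws are at (262,120) and (376,120), the part's hole at (353,179), and the bar's holes at (452,154) and (442,245).

```bash
python3 - <<'E'
import pickle
from h import *
d=pickle.load(open('wrist5.pkl','rb'))
def sp(u,v,r=5,dark=False):
    g=cv2.cvtColor(d['pixels'],cv2.COLOR_RGB2GRAY)[v-r:v+r+1,u-r:u+r+1].astype(float); w=np.clip((80-g) if dark else (g-130),0,None); yy,xx=np.mgrid[-r:r+1,-r:r+1]
    return [u+(w*xx).sum()/w.sum(),v+(w*yy).sum()/w.sum()]
e1=np.array([.115,-.9934]); ey=np.array([.9934,.115])
P=ray(d,[sp(262,120),sp(376,120)],.02)[:,:2]*1000; print('nestR',(P.mean(0)+60*e1).round(1))
h=ray(d,[sp(353,179,12,True)],.111)[0,:2]*1000; print('part',(h+34*e1-17*ey).round(1))
holes(d,(452,154),(442,245),.032,dark=90)
E
```

```text
nestR [477.9 107.7]
part [478.1 106.7]
[575.7 118.2] 72.2 -83.5
```

```bash
python3 -m jog '[[0,0,0,0.001,0,0.03,0],[0,0,0,0,0,0.03,0],[0,0,0,0,0,0.008,0],[0,0,0,0,0,0,0],[0,0,0,0,0,0,0],[0,0,0,0,0,0.004,0],[0,0,0,0,0,0.004,0],[0,0,0,0,0,0.004,0],[0,0,0,0,0,0.004,0],[0,0,0,0,0,0.003,0]]' | tail -3
python3 -m jog '[[0,0,0,0,0,0,0],[0,0,0,0,0,0,0]]' | tail -3
python3 -c "from h import go; go(.478,.1075,.029,6.6)"
```

```text
ft_force: [0.0, -0.4, -3.6]
grip_width: 0.013
gripper_force: 59.1
ft_force: [0.0, 0.4, -3.7]
grip_width: 0.0132
gripper_force: 59.1
t 17.77 pos [0.4781 0.1082 0.0314] yaw 6.59 turn_z -0.0 shift [-0.0006 -0.0002  0.0024] F [ 0.   0.4 -3.7] w 0.0132 g 59.1 tilt [ 0.0001 -0.    ]
```

```bash
python3 -m jog '[[0,0,0,0,0,0.002,0],[0,0,0,0,0,0,0],[0,0,0,0,0,0,30],[0,0,0,0,0,0,45],[0,0,0,0,0,0,45],[0,0,0,0,0,-0.03,45],[0,0,0,0,0,-0.03,45],[0,0,0,-0.0007,0.049,0,45],[0,0,0,-0.0007,0.049,0,45],[0,0,0,0,0,0,45]]' | tail -3
python3 -m jog '[[0,0,0,0,0,0,45],[0,0,0,0,0,0,45]]' | tail -3
python3 -c "from h import go; go(.5757,.1182,.039,6.5)"
```

```text
ft_force: [0.3, -0.4, -0.1]
grip_width: 0.0381
gripper_force: 0.0
ft_force: [0.3, 0.9, -0.5]
grip_width: 0.0385
gripper_force: 0.0
t 19.27 pos [0.5747 0.118  0.0894] yaw 6.6 turn_z 0.002 shift [0.0001 0.0011 0.0504] F [ 0.3  0.9 -0.5] w 0.0385 g 0.0 tilt [-0.0008 -0.    ]
```

```bash
python3 -m jog '[[0,0,0,0,0.001,0.03,45],[0,0,0,0,0,0.0205,45],[0,0,0,0,0,0,45],[0,0,0,0,0,0,0],[0,0,0,0,0,0,0],[0,0,0,0,0,0,0],[0,0,0,0,0,0,0],[0,0,0,0,0,-0.01,0],[0,0,0,0,0,-0.04,0],[0,0,0,0,0,-0.03,0]]' 60 | tail -3
python3 -m jog '[[0,0,0,0,0,0,0],[0,0,0,-0.0436,-0.0328,0,0],[0,0,0,-0.0436,-0.0328,0,0],[0,0,0,-0.0436,-0.0328,0,0],[0,0,0,0,0,0,0],[0,0,0,0,0,0,0],[0,0,0,0,0,0,0]]' | tail -3
python3 - <<'E'
from h import *
from rig import optics
go(.493,-.023,.05,6.6)
import pickle
d=optics.get_image('wrist'); pickle.dump(d,open('wrist6.pkl','wb')); cv2.imwrite('pics/w6.png',d['pixels'][:,:,::-1])
E
```

```text
ft_force: [0.5, -0.3, -2.4]
grip_width: 0.0131
gripper_force: 59.1
ft_force: [-0.4, -0.3, -2.3]
grip_width: 0.0126
gripper_force: 59.5
t 21.4 pos [ 0.4941 -0.0222  0.1184] yaw 6.67 turn_z 0.001 shift [-0.0007 -0.0011  0.0684] F [-0.4 -0.3 -2.3] w 0.0126 g 59.5 tilt [-0.0006  0.0003]
```

View pics/w6.png

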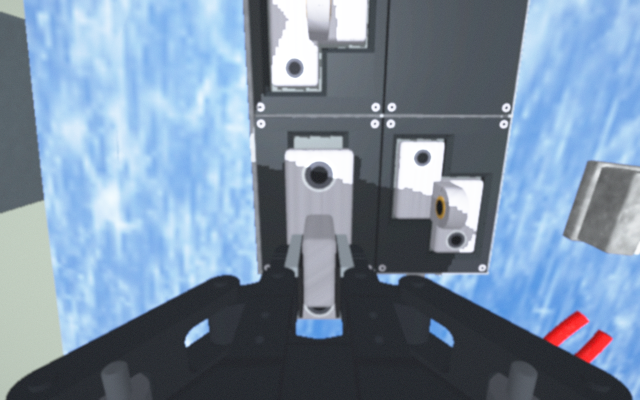

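The bar hangs over the oblong pocket, with its hole at (318,176). The nest_straight screws are at (261,124), (375,124), (266,267) and (381,267). Both brackets sit inside their pockets.

```bash
python3 - <<'E'
import pickle
from h import *
d=pickle.load(open('wrist6.pkl','rb'))
def sp(u,v,r=5,dark=False):
    g=cv2.cvtColor(d['pixels'],cv2.COLOR_RGB2GRAY)[v-r:v+r+1,u-r:u+r+1].astype(float); w=np.clip((80-g) if dark else (g-130),0,None); yy,xx=np.mgrid[-r:r+1,-r:r+1]
    return [u+(w*xx).sum()/w.sum(),v+(w*yy).sum()/w.sum()]
e1=np.array([.115,-.9934])
P=ray(d,[sp(261,124),sp(375,124)],.02)[:,:2]*1000; print('nestS',(P.mean(0)+60*e1).round(1))
h=ray(d,[sp(318,176,12,True)],.111)[0,:2]*1000; print('part',(h+36*e1).round(1))
E
```

```text
nestS [493.1 -23.4]
part [493.7 -22.4]
```

Shift about (-0.6, -1.0) mm, then down.

```bash
python3 -m jog '[[0,0,0,-0.001,-0.0007,0.03,0],[0,0,0,0,0,0.03,0],[0,0,0,0,0,0.008,0],[0,0,0,0,0,0,0],[0,0,0,0,0,0,0],[0,0,0,0,0,0.004,0],[0,0,0,0,0,0.004,0],[0,0,0,0,0,0.004,0],[0,0,0,0,0,0.004,0],[0,0,0,0,0,0.003,0]]' | tail -3
python3 -m jog '[[0,0,0,0,0,0,0],[0,0,0,0,0,0,0]]' | tail -3
python3 -c "from h import go; go(.4931,-.0234,.029,6.6)"
```

```text
ft_force: [-0.5, 0.8, -2.1]
grip_width: 0.0129
gripper_force: 59.4
ft_force: [1.0, -0.3, -1.6]
grip_width: 0.0127
gripper_force: 59.4
t 22.95 pos [ 0.4933 -0.0242  0.0319] yaw 6.59 turn_z -0.0 shift [ 0.0008 -0.0001  0.0029] F [ 1.  -0.3 -1.6] w 0.0127 g 59.4 tilt [ 0.0002 -0.0001]
```

```bash
python3 -m jog '[[0,0,0,0,0,0.0025,0],[0,0,0,0,0,0,0],[0,0,0,0,0,0,30],[0,0,0,0,0,0,45],[0,0,0,0,0,0,45],[0,0,0,0,0,-0.03,45],[0,0,0,0,0,-0.05,45],[0,0,0,0,0,-0.05,45],[0,0,0,0,0,-0.05,45],[0,0,0,0,0,0,45]]' | tail -3
python3 -m jog '[[0,0,0,-0.05,0,0,45],[0,0,0,-0.05,0,0,45],[0,0,0,-0.05,0,0,45],[0,0,0,-0.05,0,0,45],[0,0,0,-0.05,0,0,45],[0,0,0,0,0,0,45],[0,0,0,0,0,0,45],[0,0,0,0,0,0,45]]' | tail -3
python3 - <<'E'
from h import *
from rig import optics
go(.493,-.023,.05,6.6)
import pickle
d=optics.get_image('top'); pickle.dump(d,open('top7.pkl','wb')); cv2.imwrite('pics/t7.png',cv2.resize(d['pixels'][130:250,325:485,::-1],None,fx=5,fy=5,interpolation=cv2.INTER_CUBIC))
E
```

```text
ft_force: [0.0, -0.1, 0.0]
grip_width: 0.0386
gripper_force: 0.0
ft_force: [1.0, 0.4, 0.4]
grip_width: 0.0383
gripper_force: 0.0
t 25.2 pos [ 0.5219 -0.2713  0.2091] yaw 6.66 turn_z 0.001 shift [2.499e-01 2.000e-04 1.592e-01] F [1.  0.4 0.4] w 0.0383 g 0.0 tilt [-0.0005  0.0006]
```

View pics/t7.png

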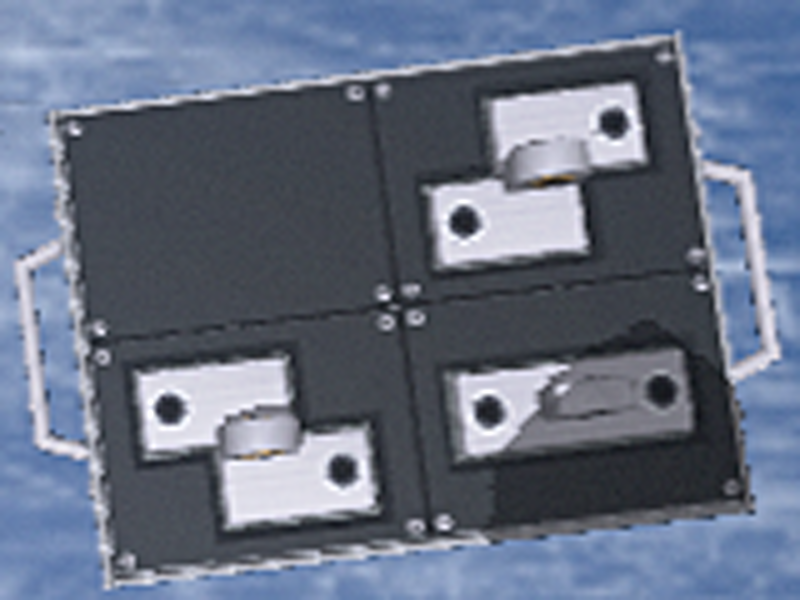

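All three parts sit in their own pockets with an even gap round them: left at (540,175), right at (255,440) and bar at (575,405). The gripper is clear, so I'm handing in.

```bash
python3 -c "
from rig import job; print(job.close_job())"
```

```text
the job is handed in; nothing more can be done
None
```

I put the left bracket, right bracket and catch bar each into its own nest, let go and handed the job in at about 25 s of the 83 s allowed; the last picture shows all three down in their cut-outs, and the arm was never sent near the bolts, spanner or pink look-alike.

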